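# Strip the lotion pump: park the nozzle, draw the plunger to its ring and hold

### The arm

A 6-joint arm with a two-finger parallel gripper is mounted at the origin on the work surface. World frame = base frame: x ahead of the robot, y to its left, z up, the work surface at z = 0. Lengths are in mm, angles in rad, forces in N, time in s.
With the tool pointing down it reaches from about 350 to 975 mm from the base axis. Payload 4.9 kg.
Tool frame: the origin (TCP) lies midway between the tips of the shut fingers; the grasp point (between the pads) lies ctrl.pinch_z behind it (ctrl.pinch_z is the distance from the TCP to the grasp point, in mm); z points along the fingers, x is the direction in which the jaws open and shut, and the axes are right-handed (so a half turn about z gives the same grasp; the last joint's range is limited). The gripper opens to 85 mm and grips with 20 to 120 N. Pads are 22 mm wide; open, the fingers measure 114 mm over their backs; the gripper's body (76 mm by 85 mm) begins 54 mm behind the grasp point. The pads swing forward as they close: fully open they stand 13 mm farther back than shut.
Start: joints at [0.985, 0.053, 1.613, -0, 1.476, -0.119], TCP at [281.256, 558.119, 231.304] pointing down, gripper open.
Joint ranges: [-3.01, 3.01], [-1.01, 2.22], [0.06, 2.58], [-1.02, 4.17], [0.09, 2.62], [-3.14, 3.14]. Speed limits (rad/s): [2.57, 2.57, 3.14, 3.14, 3.14, 3.14].

### API

Orientations are given as a unit quaternion [w, x, y, z].
In Python, from bench import ctrl gives the robot as it stands.
- The arm moves only by the tool apply_moves, never from a script. Its argument "series" is a list of rows, each a list of 3 entries, a list of its own where there are three numbers: the turn, a rotation vector about the world's x, y, z in degrees, then the shift along the world's x, y, z in cm, then the closure, from -1 (fully open) to 1 (shut). In form: [[[ax, ay, az], [x, y, z], jaw], ...]. A call has exactly 5 rows; each row shifts and turns the commanded pose from where the row before left it; what a row does not reach is not made up. A row lasts 1/8 s, in which the tool goes at most 62.5 mm and 10.7 degrees, less where a joint would pass 70% of its speed; a pose out of reach is approached as far as the arm can. A call is refused whole if a number of a shift passes 6.25 or a number of a turn 10.7, either way. A call with a gripper value outside its range is refused whole. The fingers move at their own pace and stop on an object; "force" is the grip in N (left out, the last holds). Time passes only in rows, so rows that do not move let the fingers close, or fill a call up. It gives the time, the measured TCP pose, the force and the opening at its end, in the units of the state.
- ctrl.state(): the state, without advancing time (a new reading comes with each control period).
- ctrl.snapshot(name): name is "scene" or "top"; returns a dict with "img" (480x640x3 uint8, blue, green, red), "mtx" (3x3 intrinsics, pixels), "k1" (the pictures are not rectified: a ray, as slopes to the right and down, at radius r is drawn at 1 + k1 r^2 times it, then the intrinsics apply), "rvec" (rotation vector, rad) and "tvec" (3), from world to camera coordinates, as OpenCV has them. Camera axes: x right, y down, z forward; pixel columns grow to the right and rows downward; lengths in mm; the calibration is good to about 2 mm. A picture is of the moment at which its call begins. There is no depth.
- ctrl.close_job(): hands the job in, once; it reports no verdict.
The state is a dict: "time": time; "joints": joint angles; "dq": joint speeds; "effort": joint torques, N m; "tcp_pos": TCP position; "orientation": TCP orientation; "ft_force": force on the tool from outside, world axes, zero at the start; "moment": the same for the moment, N m; "grip_width": finger opening in mm.
Only numpy, scipy, OpenCV 4.12 (cv2) and the standard library are available. Lean on these libraries where they do the work, as an engineer would, in place of code of your own. Each camera call takes 0.05 s, during which the arm holds its last target. There are 200 camera calls.

### The job

The lotion pump is being stripped for cleaning. First take the steel filling nozzle off its sloping rest and stand it, foot down, in the steel cup and let go of it; then grip the plunger by its black knob and draw it gently, straight along the leaning bore, until the black ring round its shaft is level with the mouth of the bore, without pulling it further. Finish while still holding the plunger steady there, and leave everything else where it is.

Things in the scene. Friction and masses are not known exactly. Their poses are not given: they have to be found in the camera images.
- rest: white plastic sloping rest, fixed, base plate 150 (x) by 70 (y) by 12 mm. Origin: centre of its underside. Its open-topped trough, 29 mm wide, leans 45 degrees, low end at -x, high end at +x. The nozzle lies in it from its foot to 90 mm along and is free beyond; the trough's sides end 2 mm above the tube's axis, so it lifts out straight up
- nozzle_mid (a point): centre of the filling nozzle: loose straight steel tube, diameter 14 mm, length 170 mm, about 0.1 kg; a collar 20 mm across and 6 mm long begins 158 mm from the foot. z runs along the tube from its foot (at the rest's low end) to the collar end; at the start z leans 45 degrees towards the rest's +x
- nozzle_foot (a point): centre of the nozzle's foot end face, 85 mm along -z from nozzle_mid; same axes.
- nozzle: the nozzle as a body; origin at its foot, same axes as nozzle_mid.
- cup: plain round steel cup, loose, 0.5 kg, straight wall: outside diameter 72 mm, inside 66 mm, 100 mm tall, inner floor 5 mm up. Origin: centre of its underside, z up. A nozzle let go in it may lean on the rim.
- stand: white painted stand of the pump, fixed to the bench, base plate 140 (x) by 120 (y) by 12 mm. Origin: on the underside near its middle. It carries the pump block.
- barrel: aluminium pump block, fixed on the stand, 60 by 60 by 130 mm, with a round bore of 21.4 mm, 115 mm deep, down its middle. Origin: centre of the block's underside; z axis runs along the bore towards its mouth and leans 20 degrees (0.35 rad) from vertical towards the stand's -x, that is roughly towards the robot.
- bore_mouth (a point): centre of the bore's mouth, on the top face of the block (130 mm along z of the block).
- plunger_knob (a point): centre of the plunger's round black knob, 32 mm in diameter, 40 mm long. z along the plunger from its foot to the knob. At the start the plunger sits on the bore's floor, the knob's underside 20 mm above the mouth and its centre 40 mm. The plunger is loose, 0.25 to 0.55 kg, and slides back down if let go
- plunger_ring (a point): centre of the black ring, 4 mm wide, round the plunger's steel shaft (20 mm in diameter), 100 mm along -z from plunger_knob and 55 mm above the plunger's foot. At the start it is hidden in the bore, 60 mm below the mouth, so the plunger has to be drawn 60 mm.
- plunger: the plunger as a body (shaft and knob, 175 mm long); origin at its foot, same axes as plunger_knob.
There are look-alikes about, which are no part of the job. Leave any brown or pink look-alike of the plunger alone. Of the things that look like the stand, take the one that is nearest to the robot's base at the start.

How it is judged (in metres and radians):
On the way, in this order (a step that is already met when the one before it is completed fails the run):
1. the nozzle stands in the cup, foot on the cup's floor, let go (z of nozzle_foot in the frame of cup below 0.03 m and horizontal distance between nozzle_foot and cup below 0.036 m and angle between nozzle_mid's own z axis and vertical below 0.65 rad and angle between cup's own z axis and vertical below 0.1 rad and contact force between nozzle and the arm below 0.05 N and contact force between nozzle and the fingers below 0.05 N), for 0.3 s.
2. the gripped plunger's ring is level with the bore's mouth (z of plunger_ring in the frame of barrel between 0.122 and 0.138 m and distance between plunger_ring and bore_mouth below 0.0085 m and angle between the z axis of plunger_knob and the z axis of barrel, either way round below 0.06 rad and contact force between plunger and the fingers above 3 N), for 0.3 s.
At the end, for the whole second after the job is handed in: Nozzle in the upright cup, foot under 30 mm above the cup's underside, leaning under 0.65 rad, off the robot; plunger gripped (over 3 N), still (under 10 mm/s), within 0.06 rad of the bore's line, its ring within 8 mm of the mouth (all of step 1 and all of step 2 and linear speed of plunger below 0.01 m/s and linear speed of nozzle below 0.02 m/s and height (world z) of plunger_knob above 0.2 m); the arm keeps its last pose, push and grip.
It fails at once if the plunger is drawn much too far: ring over 20 mm beyond the mouth (z of plunger_ring in the frame of barrel above 0.15 m).
It fails at once if the plunger is forced against the bore with over 60 N (contact force between plunger and barrel above 60 N).
It fails at once if the cup is tipped over or pushed over 40 mm away (angle between cup's own z axis and vertical above 0.5 rad or distance of cup from where it was at the start of the episode above 0.04 m).
It fails at once if a bystander is moved over 30 mm (distance of any of bottle_a, bottle_b, jar, tin, bowl, capbin, spatula from where it was at the start of the episode above 0.03 m).
It also fails if it takes over 53 s, if anything falls off the work surface, if the arm or the gripper's body presses on something with over 40 N, if the wrist force passes 120 N, or if a joint passes its speed limit or range.

## Working session

There is one attempt and no reset: what is moved stays moved. The work goes in short steps, Python scripts to look and compute and a tool call to move; the robot and the scene stay as the last step left them, time stands still between calls to the robot, and variables do not carry over. Pictures are saved under pics/ and viewed, about 8 in all and at most 12, crops included, and the job is handed in when it is done.

Besides the shell and the picture viewer there is one more tool, called as name(argument=value, ...), one argument or row to a line, values as JSON. apply_moves: Moves the arm, as the interface text tells. Its arguments: {"type":"object","properties":{"series":{"type":"array","items":{"type":"array"}},"force":{"type":"number"}},"required":["series"]}

```bash
ls; mkdir -p pics
python3 - <<'E'
from bench import ctrl
import cv2,numpy as np
print(ctrl.pinch_z, ctrl.state())
for n in("scene","top"):
    s=ctrl.snapshot(n); cv2.imwrite(f"pics/{n}0.png",s["img"])
    np.savez(n+"0.npz",**s)
    R=cv2.Rodrigues(np.array(s["rvec"],float))[0]
    print(n,s["mtx"],s["k1"],"cam",-R.T@np.array(s["tvec"]).ravel(),"fwd",R[2])
E
```

```text
pics
18.700000000000003 {'time': 0.0, 'joints': array([ 9.84984856e-01,  5.33618431e-02,  1.61429495e+00, -2.97356768e-05,
        1.47600320e+00, -1.19002647e-01]), 'dq': array([-0.00140004,  0.00122999,  0.00023837,  0.00038938,  0.00183752,
       -0.00054907]), 'effort': array([-5.21655329e-04, -3.93689811e+01, -3.70174813e+01, -2.68041777e-04,
        7.07592670e-03, -1.55349585e-05]), 'tcp_pos': array([280.93460356, 557.60149997, 230.05936605]), 'orientation': array([ 4.47148982e-04,  8.51479519e-01,  5.24386842e-01, -9.32067532e-04]), 'ft_force': array([0.24308251, 0.20448497, 0.31601475]), 'moment': array([ 0.07312118,  0.0220601 , -0.0419833 ]), 'grip_width': 85.43701999084112}
scene [[523.92932086   0.         318.9759146 ]
 [  0.         523.92932086 235.49355096]
 [  0.           0.           1.        ]] -0.15468056207385422 cam [1045.45549981  -19.01989119 1169.86525232] fwd [-0.49196811  0.09041626 -0.86590547]
top [[453.85376157   0.         315.16133804]
 [  0.         453.85376157 237.76805981]
 [  0.           0.           1.        ]] -0.0702686991364816 cam [ 217.57090082   83.89019445 1342.87990425] fwd [ 0.18695974  0.0099882  -0.9823168 ]
```

View pics/scene0.png

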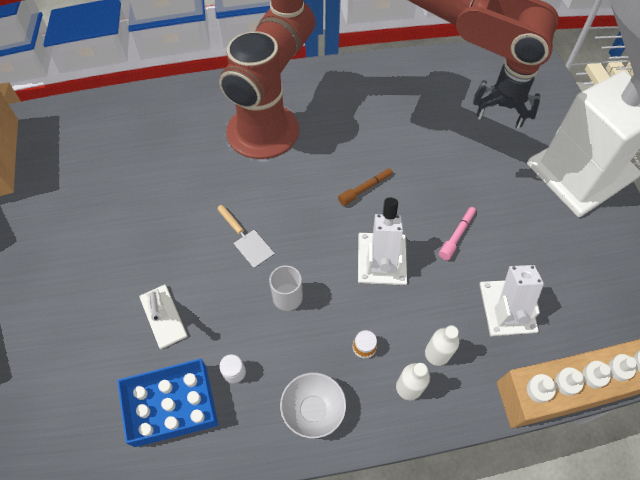

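View pics/top0.png

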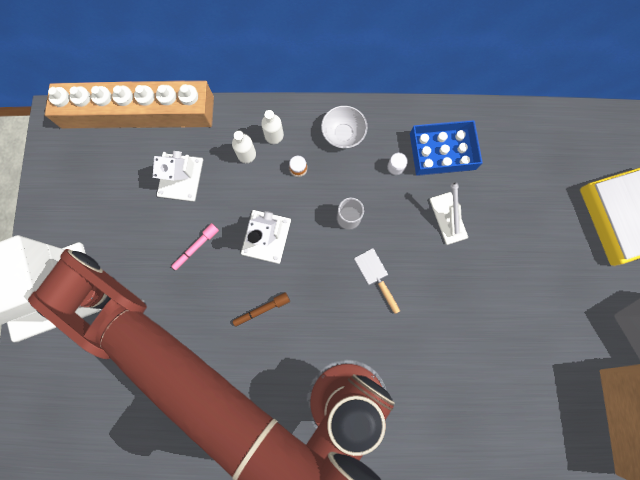

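The scene view shows the rest with the nozzle at (163,316) and the cup at (286,288). Two stands are visible: (383,255), which has the black knob at (391,208), and (512,305), which has no knob. The first is nearer the base. The brown (365,187) and pink (458,233) pieces are look-alikes. I'll enlarge the crops to confirm and pick pixels.

```bash
cat > h.py <<'E'
import cv2,numpy as np
def cam(n):
    s=np.load(n+".npz") if isinstance(n,str) else n
    R=cv2.Rodrigues(np.array(s["rvec"],float))[0]; t=np.array(s["tvec"],float).ravel()
    return s["img"],np.array(s["mtx"]),np.array([float(s["k1"]),0,0,0,0]),R,t
def proj(n,P):
    _,K,d,R,t=cam(n); return cv2.projectPoints(np.array(P,float).reshape(-1,1,3),cv2.Rodrigues(R)[0],t,K,d)[0].reshape(-1,2)
def ray(n,uv):
    _,K,d,R,t=cam(n); p=cv2.undistortPoints(np.array([[uv]],float),K,d).ravel()
    v=R.T@np.array([p[0],p[1],1]); return -R.T@t,v/np.linalg.norm(v)
def atz(n,uv,z):
    c,v=ray(n,uv); return c+v*(z-c[2])/v[2]
def tri(a,uva,b,uvb):
    c1,v1=ray(a,uva);c2,v2=ray(b,uvb)
    s=np.linalg.lstsq(np.c_[v1,-v2],c2-c1,rcond=None)[0]
    p,q=c1+s[0]*v1,c2+s[1]*v2; return (p+q)/2,np.linalg.norm(p-q)
def crop(n,x,y,w,h,k):
    return cv2.resize(cam(n)[0][y:y+h,x:x+w],None,fx=k,fy=k,interpolation=cv2.INTER_CUBIC)
E
python3 - <<'E'
from h import *
# 4 tiles 400x300
T=[crop("scene0",113,272,100,75,4),crop("scene0",340,190,100,100,3),crop("top0",400,175,100,75,4),crop("top0",220,195,100,75,4)]
T[1]=cv2.resize(cam("scene0")[0][190:290,325:458],(400,300),interpolation=cv2.INTER_CUBIC)
cv2.imwrite("pics/c1.png",np.vstack([np.hstack(T[:2]),np.hstack(T[2:])]))
E
```

```text
(no output)
```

View pics/c1.png

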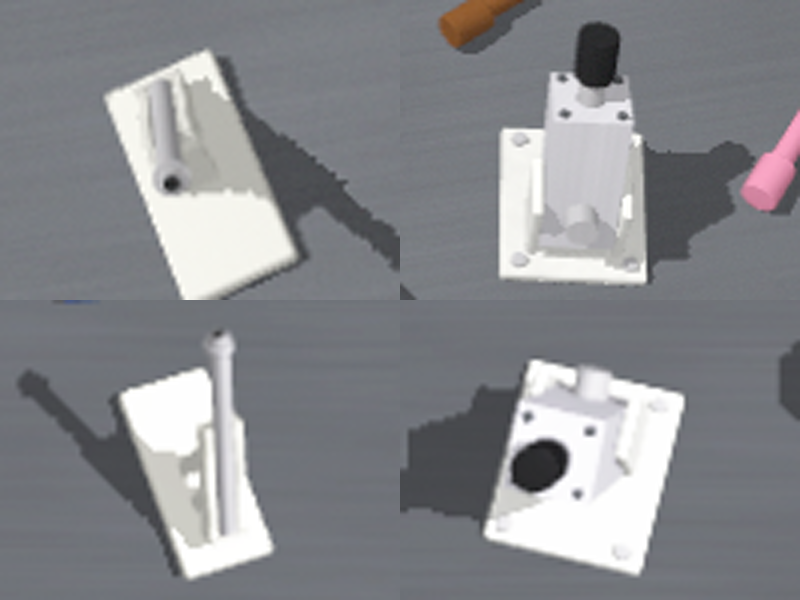

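The crops confirm it: the nozzle lies in the rest with its collar end at scene (156,318) and top (454,184). The stand at (383,255) has the bore leaning towards the robot, a black knob and a silver shaft. Next I compute poses.

```bash
cat > m.py <<'E'
from h import *
from scipy.optimize import least_squares
S=lambda o,k,L:[(o[0]+(x+.5)/k-.5,o[1]+(y+.5)/k-.5) for x,y in L]
def rect(sz,z):
    a,b=sz[0]/2,sz[1]/2; return np.array([[-a,-b,z],[a,-b,z],[a,b,z],[-a,b,z]])
def Rz(a): return np.array([[np.cos(a),-np.sin(a),0],[np.sin(a),np.cos(a),0],[0,0,1]])
print("rest corners top z12");
rt=S((400,175),4,[(120,93),(207,68),(272,250),(188,278)])
rs=S((113,272),4,[(105,97),(209,50),(298,258),(187,302)])
st=S((220,195),4,[(132,60),(284,95),(240,275),(87,238)])
ss=S((325,190),3.0,[(100,128),(238,130),(246,284),(100,277)])
for nm,L,c in(("top0",rt,"rest"),("scene0",rs,"rest"),("top0",st,"stand"),("scene0",ss,"stand")):
    P=np.array([atz(nm,p,12) for p in L]); print(c,nm,P[:,:2].round(0).tolist(),"mean",P.mean(0).round(1),"sides",np.linalg.norm(P-np.roll(P,1,0),axis=1).round(0))
print("collar",tri("scene0",S((113,272),4,[(173,183)])[0],"top0",S((400,175),4,[(217,36)])[0]))
print("knob",tri("scene0",S((325,190),3,[(198,55)])[0],"top0",S((220,195),4,[(140,165)])[0]))
E
python3 m.py
python3 - <<'E'
from h import *
a=crop("scene0",261,257,50,60,8);b=crop("top0",325,188,50,60,8)
cv2.imwrite("pics/c2.png",np.hstack([a,b]))
E
```

```text
rest corners top z12
rest top0 [[597.0, -250.0], [618.0, -318.0], [477.0, -360.0], [455.0, -296.0]] mean [ 536.8 -305.9   12. ] sides [150.  71. 148.  68.]
rest scene0 [[478.0, -361.0], [457.0, -295.0], [601.0, -248.0], [617.0, -315.0]] mean [ 538.4 -304.6   12. ] sides [146.  69. 151.  69.]
stand top0 [[556.0, 288.0], [530.0, 172.0], [393.0, 202.0], [419.0, 316.0]] mean [474.5 244.5  12. ] sides [140. 119. 140. 118.]
stand scene0 [[396.0, 202.0], [418.0, 318.0], [560.0, 288.0], [533.0, 172.0]] mean [476.8 245.2  12. ] sides [140. 119. 145. 119.]
collar (array([ 600.39000083, -285.05287662,  147.2311201 ]), np.float64(0.073479092426817))
knob (array([442.2720252 , 254.72033324, 182.66175529]), np.float64(1.8902264518348793))
```

View pics/c2.png

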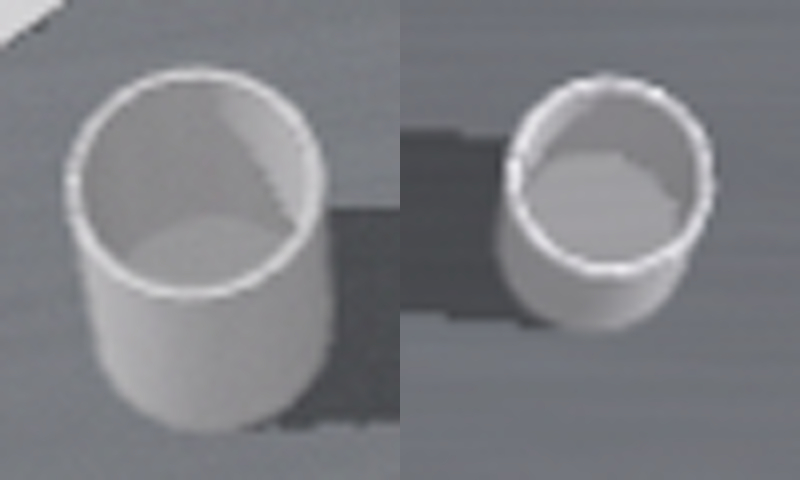

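The rim centres are about (285.2,279.4) in scene and (350.6,209.3) in top. Next I refine the knob by matching silhouettes, then check the cup and the nozzle foot.

```bash
cat > m2.py <<'E'
from h import *
from m import S
from scipy.optimize import minimize
p,e=tri("scene0",S((261,257),8,[(197,183)])[0],"top0",S((325,188),8,[(209,174)])[0]); print("cup rim",p,e)
yaw=np.radians(17.7); ro=np.array([537.6,-305.2,0]); rx=np.array([np.cos(yaw),np.sin(yaw),0])
foot=ro+rx*(-54)+[0,0,27]; print("foot px top",proj("top0",foot)," seen approx",S((400,175),4,[(230,235)]))
a0=np.radians(-12); ax=np.array([-np.sin(.349)*np.cos(a0),-np.sin(.349)*np.sin(a0),np.cos(.349)])
u=np.cross(ax,[0,1,0]);u/=np.linalg.norm(u);v=np.cross(ax,u)
t=np.linspace(0,2*np.pi,40)[:,None]; ring=16*(np.cos(t)*u+np.sin(t)*v)
box={"scene0":(380,190,405,222),"top0":(235,222,275,252)}
M={}
for n,(x0,y0,x1,y1) in box.items():
    g=cam(n)[0].max(2); m=np.zeros(g.shape,np.uint8); m[y0:y1,x0:x1]=(g[y0:y1,x0:x1]<45); 
    k,l,s,_=cv2.connectedComponentsWithStats(m); i=1+s[1:,4].argmax(); m=(l==i).astype(np.uint8)
    M[n]=cv2.moments(m,True); print(n,s[i])
def sil(n,c):
    P=np.vstack([c+ring-20*ax,c+ring+20*ax]); h=cv2.convexHull(proj(n,P).astype(np.float32)); mm=cv2.moments(h); return mm["m10"]/mm["m00"],mm["m01"]/mm["m00"],mm["m00"]
def f(c): return sum((M[n]["m10"]/M[n]["m00"]-sil(n,c)[0])**2+(M[n]["m01"]/M[n]["m00"]-sil(n,c)[1])**2 for n in M)
r=minimize(f,[442,254,183],method="Nelder-Mead"); print("knob",r.x,r.fun,[(sil(n,r.x)[2],M[n]["m00"]) for n in M]); print("axis",ax)
so=np.array([475.6,244.9,0]); sx=np.array([np.cos(a0),np.sin(a0),0]); sy=np.array([-sx[1],sx[0],0]); d=r.x-so; print("stand frame",d@sx,d@sy,d[2])
E
python3 m2.py | grep -v "^rest\|^stand [ts]"
```

```text
collar (array([ 600.39000083, -285.05287662,  147.2311201 ]), np.float64(0.073479092426817))
knob (array([442.2720252 , 254.72033324, 182.66175529]), np.float64(1.8902264518348793))
cup rim [536.76051478  -2.63553377  99.85993308] 0.544904963267678
foot px top [[456.23756055 232.93521403]]  seen approx [(457.125, 233.375)]
scene0 [384 199  14  20 182]
top0 [253 231   8   8  19]
knob [449.59665608 248.90385007 187.05915507] 5.361162454774647 [(301.73367544682696, 182.0), (162.9598905183375, 19.0)]
axis [-0.33448565  0.07109712  0.93971514]
stand frame -26.267555706981625 -1.4900428642401506 187.05915506510254
```

apply_moves(
  series=[
    [[0,0,-10],[1,-2,2],-0.3],
    [[0,0,-10],[1.5,-4,3],-0.3],
    [[0,0,-10],[1.5,-5,2],-0.3],
    [[0,0,-10],[2,-5.5,1],-0.3],
    [[0,0,-10],[2,-5.5,0],-0.3],
  ],
  force=50,
)

```text
time: 0.72
tcp_pos: [361.7, 336.7, 312.3]
orientation: [-0.0, 0.994, 0.113, 0.001]
ft_force: [1.3, 0.6, -0.2]
grip_width: 55.6
```

apply_moves(
  series=[
    [[0,0,-9],[2,-5.5,0],-0.3],
    [[0,0,-9],[2,-5.5,0],-0.3],
    [[0,0,-9],[2,-5.5,0],-0.3],
    [[0,0,-9],[2,-5.5,0],-0.3],
    [[0,0,-9],[2,-5.5,0],-0.3],
  ],
)

```text
time: 1.35
tcp_pos: [461.3, 61.3, 311.0]
orientation: [-0.0, 0.961, -0.276, -0.0]
ft_force: [0.5, -0.2, -0.2]
grip_width: 55.9
```

apply_moves(
  series=[
    [[0,0,-9],[2,-5.5,0],-0.3],
    [[0,0,-9],[2,-5.5,0],-0.3],
    [[0,0,-9],[2,-5.5,-1],-0.3],
    [[0,0,-9],[2,-5,-2],-0.3],
    [[0,0,-4],[1,-4,-3],-0.3],
  ],
)

```text
time: 1.98
tcp_pos: [552.0, -194.2, 251.1]
orientation: [-0.0, 0.809, -0.588, 0.001]
ft_force: [0.1, 0.1, 1.2]
grip_width: 55.6
```

```bash
cat > st.py <<'E'
from bench import ctrl
from h import *
from scipy.spatial.transform import Rotation as Ro
def st():
    s=ctrl.state(); q=s["orientation"]; R=Ro.from_quat([q[1],q[2],q[3],q[0]]); return s,R
def goal(p,tz,jx,show=True):
    """shift (cm) and turn (deg) to TCP pose p with tool z tz and jaw axis jx (either sign)"""
    s,R=st(); z=tz/np.linalg.norm(tz); best=None
    for sg in(1,-1):
        x=sg*(jx-z*(jx@z)); x/=np.linalg.norm(x); G=Ro.from_matrix(np.c_[x,np.cross(z,x),z]); r=(G*R.inv()).as_rotvec(degrees=True)
        if best is None or np.linalg.norm(r)<np.linalg.norm(best): best=r
    print("t",s["time"],"tcp",s["tcp_pos"].round(1),"w",round(s["grip_width"],1),"F",s["ft_force"].round(1),"q",s["joints"].round(2)); print("turn",best.round(1),"shift cm",((p-s["tcp_pos"])/10).round(2))
E
python3 - <<'E'
from st import *
y=np.radians(17.7); goal(np.array([568.2,-295.4,94.5]),np.array([0,0,-1.]),np.array([-np.sin(y),np.cos(y),0]))
E
```

```text
t 1.975 tcp [ 552.  -194.2  251.1] w 55.6 F [0.1 0.1 1.2] q [-0.47 -0.05  1.69  0.    1.51  0.79]
turn [ 0.   0.1 -0.3] shift cm [  1.62 -10.12 -15.66]
```

apply_moves(
  series=[
    [[0,0,0],[0.6,-4,-1],-0.3],
    [[0,0,0],[0.6,-4,-1],-0.3],
    [[0,0,0],[0.4,-2.1,-1],-0.3],
    [[0,0,0],[0,0,-2],-0.3],
    [[0,0,0],[0,0,0],-0.3],
  ],
)

```text
time: 2.6
tcp_pos: [566.0, -290.8, 198.0]
orientation: [-0.0, 0.811, -0.586, -0.003]
ft_force: [-0.2, 0.6, -0.7]
grip_width: 55.4
```

Run:
```python
from st import *
y=np.radians(17.7); goal(np.array([568.2,-295.4,94.5]),np.array([0,0,-1.]),np.array([-np.sin(y),np.cos(y),0]))
for n in("scene","top"): s=ctrl.snapshot(n); np.savez(n+"1.npz",**s)
a=crop("scene1",90,220,133,150,3);b=crop("top1",390,140,133,150,3)
cv2.imwrite("pics/c3.png",np.hstack([a,b]))
```

```text
t 2.6 tcp [ 566.  -290.8  198. ] w 55.4 F [-0.2  0.6 -0.7] q [-0.59  0.1   1.61  0.    1.43  0.66]
turn [-0.2 -0.3 -0.6] shift cm [  0.22  -0.46 -10.35]
```

View pics/c3.png

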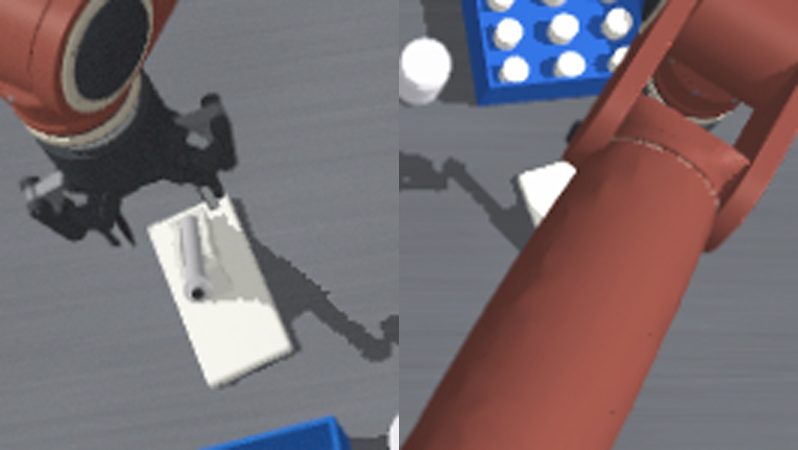

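The scene crop shows the open fingers straddling the nozzle line at (110,240) to (215,195) in the crop, nozzle undisturbed. Descending.

apply_moves(
  series=[
    [[0,0,0],[0.2,-0.4,-3],-0.3],
    [[0,0,0],[0,0,-3],-0.3],
    [[0,0,0],[0,0,-2.5],-0.3],
    [[0,0,0],[0,0,-1.7],-0.3],
    [[0,0,0],[0,0,0],-0.3],
  ],
)

```text
time: 3.32
tcp_pos: [568.8, -295.9, 98.4]
orientation: [-0.0, 0.811, -0.586, -0.001]
ft_force: [-0.5, -0.1, -0.1]
grip_width: 55.5
```

Run:
```python
from st import *
y=np.radians(17.7); goal(np.array([568.2,-295.4,94.5]),np.array([0,0,-1.]),np.array([-np.sin(y),np.cos(y),0]))
s=ctrl.snapshot("scene"); np.savez("scene2.npz",**s)
cv2.imwrite("pics/c4.png",crop("scene2",100,240,120,110,5))
```

```text
t 3.325 tcp [ 568.8 -295.9   98.4] w 55.5 F [-0.5 -0.1 -0.1] q [-0.6   0.2   1.68  0.    1.26  0.66]
turn [-0.1 -0.1 -0.6] shift cm [-0.06  0.05 -0.39]
```

View pics/c4.png

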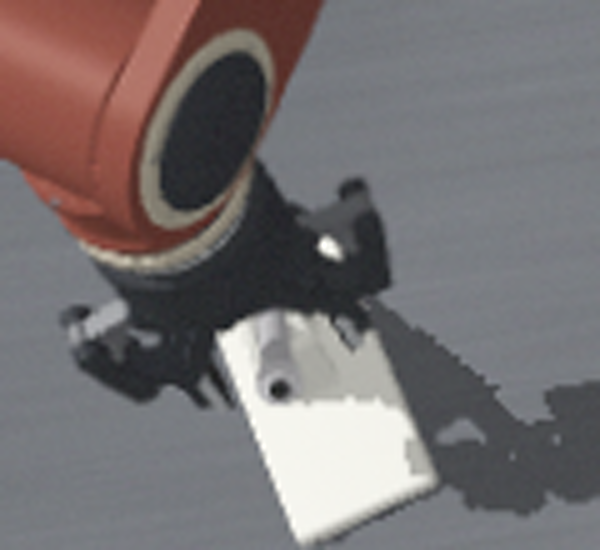

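The nozzle at crop (275,385) lies midway between fingertips at (215,390) and (350,330). Closing.

apply_moves(
  series=[
    [[0,0,0],[0,0,-0.3],0.2],
    [[0,0,0],[0,0,0],0.6],
    [[0,0,0],[0,0,0],1],
    [[0,0,0],[0,0,0],1],
    [[0,0,0],[0,0,0],1],
  ],
  force=50,
)

```text
time: 4.0
tcp_pos: [569.8, -297.1, 97.2]
orientation: [-0.0, 0.81, -0.586, 0.001]
ft_force: [0.4, 1.1, 4.1]
grip_width: 12.7
```

apply_moves(
  series=[
    [[0,0,0],[0,0,0],1],
    [[0,0,0],[0,0,0.5],1],
    [[0,0,0],[0,0,1],1],
    [[0,0,0],[0,0,2],1],
    [[0,0,0],[0,0,2],1],
  ],
)

```text
time: 4.62
tcp_pos: [569.4, -297.1, 153.1]
orientation: [0.0, 0.81, -0.586, 0.0]
ft_force: [0.7, -0.8, -0.3]
grip_width: 12.1
```

apply_moves(
  series=[
    [[0,0,0],[0,0,3],1],
    [[0,0,0],[0,0,3.5],1],
    [[0,0,-3],[0,1.5,3],1],
    [[0,0,-5],[-0.4,3,1],1],
    [[0,0,-5],[-0.4,3.5,0],1],
  ],
)

```text
time: 5.25
tcp_pos: [562.0, -216.9, 260.1]
orientation: [-0.001, 0.738, -0.675, 0.003]
ft_force: [-0.7, -0.5, -0.7]
grip_width: 12.3
```

apply_moves(
  series=[
    [[0,-3,-4.7],[-0.4,4,0],1],
    [[0,-6,0],[-0.4,4,0],1],
    [[0,-7,0],[-0.4,4,0],1],
    [[0,-7,0],[-0.4,4,0],1],
    [[0,-7,0],[0,3,0],1],
  ],
)

```text
time: 5.88
tcp_pos: [545.2, -25.6, 258.7]
orientation: [-0.184, 0.686, -0.679, 0.187]
ft_force: [-0.2, 0.8, -1.3]
grip_width: 12.4
```

apply_moves(
  series=[
    [[0,-7,0],[0,1.8,0],1],
    [[0,-5,0],[0,0.7,0],1],
    [[0,-3,0],[0,0,0],1],
    [[0,0,0],[0,0,0],1],
    [[0,0,0],[0,0,0],1],
  ],
)

```text
time: 6.5
tcp_pos: [545.6, -2.1, 257.9]
orientation: [-0.269, 0.656, -0.65, 0.273]
ft_force: [0.9, 0.0, -0.8]
grip_width: 13.1
```

Run:
```python
from st import *
c=np.cos(np.pi/4); z=np.array([c,0,-c]); goal(np.array([536.8,-2.6,240])+18.7*z,z,np.array([0,1.,0]))
for n in("scene","top"): s=ctrl.snapshot(n); np.savez(n+"3.npz",**s)
a=crop("scene3",210,110,133,200,3);b=crop("top3",300,110,133,200,3)
cv2.imwrite("pics/c5.png",np.hstack([a,b]))
```

```text
t 6.5 tcp [545.6  -2.1 257.9] w 13.1 F [ 0.9  0.  -0.8] q [-0.22 -0.68  2.28  0.22  0.78  1.25]
turn [ 0.5  0.1 -0.3] shift cm [ 0.44 -0.05 -3.11]
```

View pics/c5.png

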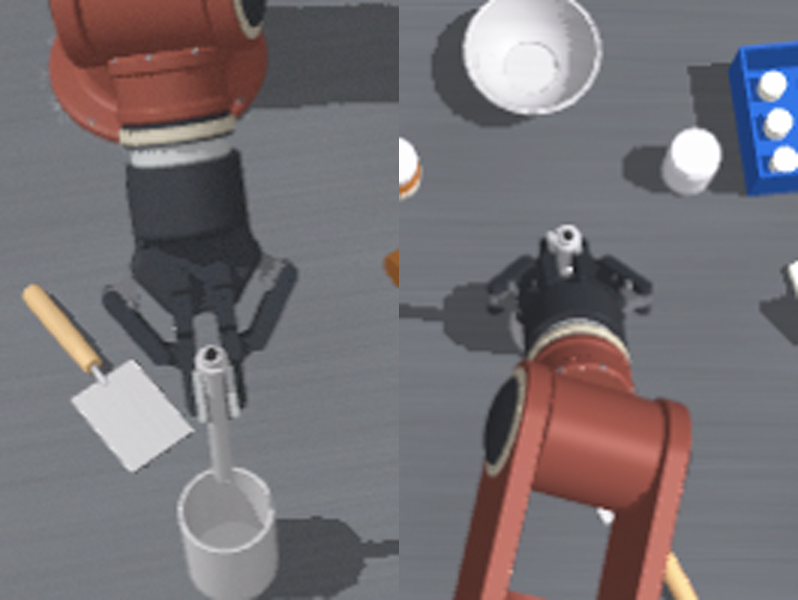

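The nozzle is held upright. The collar end is at scene (280,228) and top (488,189), and the foot shows near scene (284,269), just above the cup's rear rim.

Run:
```python
from h import *
tt=tri("scene3",(210+211/3,110+355/3),"top3",(300+(568-400)/3,110+236/3));print("top end",tt)
g=np.array([532.4,-2.1,271.1])
for k in(-122,48): print(k,proj("scene3",g+[0,0,k]),proj("top3",g+[0,0,k]))
c,v=ray("scene3",(210+222/3,110+479/3))
# foot: point on ray nearest distance 170 from top end
p=tt[0]; b=(p-c)@v; q=c+b*v; h=np.linalg.norm(p-q); print("perp",h)
for s in(1,-1):
    if h<170: print("foot?",c+v*(b+s*np.sqrt(170**2-h*h)))
```

```text
top end (array([5.31670233e+02, 2.18059499e-02, 3.15471033e+02]), np.float64(1.332281859393501))
-122 [[283.79849644 267.95079721]] [[351.64066894 206.3497504 ]]
48 [[278.80885214 227.85571975]] [[356.74165498 187.89297113]]
perp 78.75643719109387
foot? [534.80479305  -2.20878721 145.51457077]
foot? [669.22050502  -6.63387951 415.14863638]
```

Foot at (535,-2,145.5), against cup centre (536.8,-2.6). Lowering.

apply_moves(
  series=[
    [[0,0,0],[0.2,0,-2.5],1],
    [[0,0,0],[0,0,-3],1],
    [[0,0,0],[0,0,-3],1],
    [[0,0,0],[0,0,-2.5],1],
    [[0,0,0],[0,0,-1.2],1],
  ],
)

```text
time: 7.22
tcp_pos: [546.8, -1.8, 132.5]
orientation: [-0.268, 0.656, -0.651, 0.271]
ft_force: [-0.6, 0.3, -1.6]
grip_width: 12.4
```

apply_moves(
  series=[
    [[0,0,0],[0,0,-0.6],1],
    [[0,0,0],[0,0,-0.5],1],
    [[0,0,0],[0,0,0],1],
    [[0,0,0],[0,0,0],1],
    [[0,0,0],[0,0,0],1],
  ],
)

```text
time: 7.85
tcp_pos: [547.6, -1.9, 124.0]
orientation: [-0.269, 0.656, -0.65, 0.273]
ft_force: [-0.3, 0.2, -0.6]
grip_width: 12.5
```

apply_moves(
  series=[
    [[0,0,0],[0,0,-0.4],1],
    [[0,0,0],[0,0,0],0.6],
    [[0,0,0],[0,0,0],0.2],
    [[0,0,0],[0,0,0],-0.2],
    [[0,0,0],[0,0,0],-0.5],
  ],
)

```text
time: 8.48
tcp_pos: [547.3, -1.9, 119.5]
orientation: [-0.269, 0.656, -0.65, 0.273]
ft_force: [-0.4, 0.7, 0.7]
grip_width: 63.7
```

apply_moves(
  series=[
    [[0,0,0],[-0.5,0,0.5],-0.5],
    [[0,0,0],[-1.5,0,1.5],-0.5],
    [[0,0,0],[-2.5,0,2.5],-0.5],
    [[0,0,0],[-3,0,3],-0.5],
    [[0,0,0],[-3,0,3],-0.5],
  ],
)

```text
time: 9.1
tcp_pos: [460.4, -2.0, 222.6]
orientation: [-0.265, 0.658, -0.652, 0.268]
ft_force: [1.0, -3.5, 8.8]
grip_width: 64.0
```

Run:
```python
from st import *
for n in("scene","top"): s=ctrl.snapshot(n); np.savez(n+"4.npz",**s)
a=crop("scene4",245,210,80,110,4);b=crop("top4",230,150,160,110,3)
b=cv2.copyMakeBorder(b,0,440-330,0,0,cv2.BORDER_CONSTANT)
cv2.imwrite("pics/c6.png",np.hstack([a,b]))
```

```text
(no output)
```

View pics/c6.png

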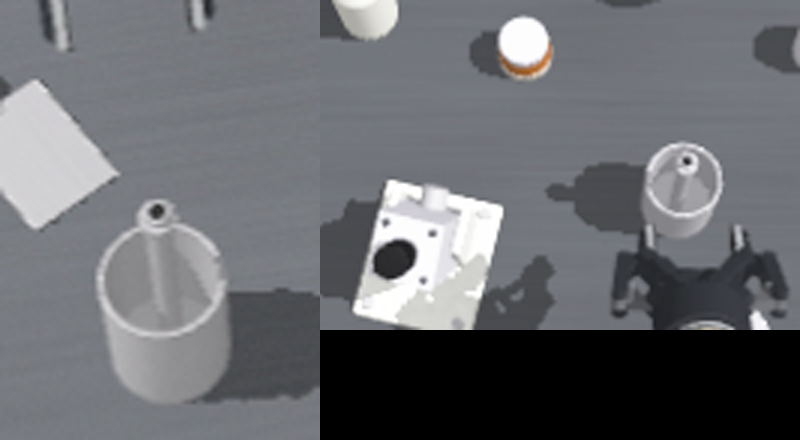

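The nozzle stands nearly upright in the cup and the fingers are clear. The cup hasn't moved. Next I refine the knob.

```bash
sed -i 's/box={.*/box={"scene0":(375,190,410,225),"top0":(240,218,272,256)}/; s/<45)/<TH[n])/; s/^M={}/M={}; TH={"scene0":62,"top0":75}/' m2.py
python3 m2.py | grep "^knob\|^scene0\|^top0\|stand frame"
python3 - <<'E'
from st import *
ax=np.array([-.3345,.0711,.9397]); k=np.array([442.3,254.7,182.7]); a=np.radians(-12)
goal(k+ax*(120-18.7),-ax,np.array([-np.sin(a),np.cos(a),0]))
print(cam("scene0")[0].max(2)[196:226:2,380:402:2]); print(cam("top0")[0].max(2)[226:250:2,240:272:2])
E
```

```text
knob (array([442.2720252 , 254.72033324, 182.66175529]), np.float64(1.8902264518348793))
scene0 [383 198  15  21 256]
top0 [248 230  14  13 131]
knob [442.13057526 254.55500646 182.75436445] 0.021676110487298846 [(297.7287155624945, 256.0), (163.343379114056, 131.0)]
stand frame -34.745426228853454 2.4853367147531524 182.75436444658973
t 9.2 tcp [461.8  -2.5 225.5] w 63.8 F [ 0.3 -0.   0.2] q [-0.29 -1.01  2.49  0.25  0.92  1.2 ]
turn [  3.1  24.5 -12.2] shift cm [-5.34 26.44  5.24]
[[128 127 130 129 129 131 129 129 130 126 127]
 [129 130 130  76  51  47  57  76 129 130 128]
 [128 127  92  42  44  49  46  42  46 125 127]
 [128 128  72  47  43  42  43  46  45 106 131]
 [126 130  61  45  45  45  46  46  41 118 127]
 [130 126  49  44  45  38  38  35  31 121 127]
 [128 127  41  45  40  37  38  33  28 122 126]
 [127 115  40  42  41  38  38  37  32 125 127]
 [131 116  40  43  40  39  36  34  31 127 127]
 [178 153  40  43  39  38  37  29  51 126 124]
 [140 229 103  42  41  36  36  32  59  79 161]
 [231 232 215  84  40  33  36 100 170 167 172]
 [232 231 210 197 188 148 148 171 172 172 172]
 
[... 198 characters left out ...]
 253 253 253 253 162 172 251]
 [ 76  77  78  98 252 233 194  88  60  88 203 254 254 253 253 248]
 [ 77  78  77 126 200 110  45  47  48  37  51 230 253 253 253 239]
 [ 79  78  79 165 117  45  47  48  51  48  38 190 253 253 253 231]
 [ 78  78  83 201  44  45  46  46  48  48  35 216 253 253 252 231]
 [ 80  79 104 201  44  45  45  45  46  48  56 252 253 253 251 231]
 [ 79  78 131 197  60  43  44  45  44  90 249 253 253 253 246 231]
 [ 78  78 203 206 199 133  43  44 171 250 253 250 186 253 239 231]
 [ 78  84 211 208 207 207 196 215 238 251 253 252 152 252 238 254]
 [ 79 117 209 209 208 207 206 252 254 254 254 254 253 253 254 254]
 [ 78 160 206 202 253 253 254 254 254 254 254 254 254 254 254 254]]
```

apply_moves(
  series=[
    [[0.5,4,-2],[0,2,2],-0.6],
    [[0.5,4.1,-2],[0,4,2],-0.6],
    [[0.5,4.1,-2],[-1,4.5,1.2],-0.6],
    [[0.5,4.1,-2],[-1,4.5,0],-0.6],
    [[0.5,4.1,-2],[-1.3,4.5,0],-0.6],
  ],
)

```text
time: 9.82
tcp_pos: [427.5, 195.0, 275.1]
orientation: [0.136, -0.63, 0.748, -0.157]
ft_force: [0.6, -0.2, 0.5]
grip_width: 68.5
```

apply_moves(
  series=[
    [[0.6,4.1,-2.2],[-1,4,0],-0.6],
    [[0,0,0],[-1,2.5,0],-0.6],
    [[0,0,0],[0,0.4,0],-0.6],
    [[0,0,0],[0,0,0],-0.6],
    [[0,0,0],[0,0,0],-0.6],
  ],
)

```text
time: 10.45
tcp_pos: [408.4, 261.2, 274.8]
orientation: [0.109, -0.619, 0.766, -0.133]
ft_force: [-0.2, 0.2, 0.4]
grip_width: 68.2
```

```bash
cat > g.py <<'E'
from st import *
import sys
ax=np.array([-.3345,.0711,.9397]); k=np.array([442.2,254.6,182.7]); a=np.radians(-12)
goal(k+ax*(float(sys.argv[1])-18.7),-ax,np.array([-np.sin(a),np.cos(a),0]))
s,R=st(); d=s["tcp_pos"]-k; print("along",d@ax+18.7,"off",(d-ax*(d@ax)).round(1))
E
python3 g.py 70
```

```text
t 10.45 tcp [408.4 261.2 274.8] w 68.2 F [-0.2  0.2  0.4] q [ 0.55 -0.48  2.02 -0.24  1.35  2.35]
turn [-0.2 -0.1  0.1] shift cm [ 1.67 -0.29 -4.39]
along 117.05659638077007 off [-0.9 -0.4 -0.3]
```

apply_moves(
  series=[
    [[-0.2,0,0],[0.7,-0.1,-1.9],-0.6],
    [[0,0,0],[0.9,-0.2,-2.4],-0.6],
    [[0,0,0],[0.7,-0.15,-1.9],-0.6],
    [[0,0,0],[0.4,-0.1,-1.1],-0.6],
    [[0,0,0],[0,0,0],-0.6],
  ],
)

```text
time: 11.08
tcp_pos: [435.1, 255.7, 201.1]
orientation: [0.107, -0.62, 0.766, -0.134]
ft_force: [0.1, -0.1, 0.4]
grip_width: 67.8
```

```bash
python3 g.py 0
python3 - <<'E'
from st import *
for n in("scene","top"): s=ctrl.snapshot(n); np.savez(n+"5.npz",**s)
a=crop("scene5",335,150,100,110,4);b=crop("top5",205,160,100,110,4)
cv2.imwrite("pics/c7.png",np.hstack([a,b]))
E
```

```text
t 11.075 tcp [435.1 255.7 201.1] w 67.8 F [ 0.1 -0.1  0.4] q [ 0.51 -0.38  2.08 -0.24  1.2   2.35]
turn [ 0.1 -0.2  0.1] shift cm [ 1.34 -0.24 -3.6 ]
along 38.45017702747797 off [-0.5 -0.3 -0.2]
```

View pics/c7.png

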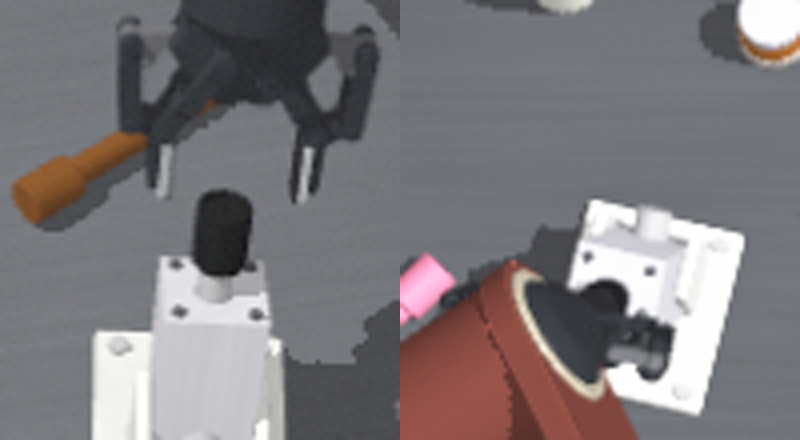

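Fingertips at crop (162,198) and (302,200) straddle the knob, whose top is at (224,195). Going down and closing gently.

apply_moves(
  series=[
    [[0,0,0],[0.4,-0.1,-1.1],-0.6],
    [[0,0,0],[0.5,-0.1,-1.3],-0.6],
    [[0,0,0],[0.3,-0.05,-0.9],-0.6],
    [[0,0,0],[0.05,0,-0.1],-0.6],
    [[0,0,0],[0,0,0],-0.6],
  ],
  force=25,
)

```text
time: 11.8
tcp_pos: [447.8, 254.0, 167.8]
orientation: [0.108, -0.62, 0.765, -0.134]
ft_force: [0.9, -0.3, 1.2]
grip_width: 67.9
```

```bash
python3 g.py 0
```

```text
t 11.8 tcp [447.8 254.  167.8] w 67.9 F [ 0.9 -0.3  1.2] q [ 0.49 -0.33  2.09 -0.25  1.12  2.35]
turn [ 0.  -0.2 -0. ] shift cm [ 0.07 -0.08 -0.27]
along 2.8315071007537824 off [0.3 0.6 0.1]
```

apply_moves(
  series=[
    [[0,0,0],[0,-0.05,0],-0.3],
    [[0,0,0],[0,0,0],0],
    [[0,0,0],[0,0,0],0.3],
    [[0,0,0],[0,0,0],0.6],
    [[0,0,0],[0,0,0],1],
  ],
  force=25,
)

```text
time: 12.42
tcp_pos: [447.7, 252.6, 168.5]
orientation: [0.107, -0.62, 0.765, -0.135]
ft_force: [-2.5, -4.5, 5.2]
grip_width: 31.6
```

apply_moves(
  series=[
    [[0,0,0],[0,0,0],1],
    [[0,0,0],[0,0,0],1],
    [[0,0,0],[0,0,0],1],
    [[0,0,0],[0,0,0],1],
    [[0,0,0],[0,0,0],1],
  ],
)

```text
time: 13.05
tcp_pos: [447.7, 252.6, 168.5]
orientation: [0.107, -0.62, 0.765, -0.135]
ft_force: [-3.0, -4.3, 3.9]
grip_width: 31.6
```

```bash
python3 g.py 0; python3 -c "
from st import *
print(ctrl.state()['moment'])"
```

```text
t 13.05 tcp [447.7 252.6 168.5] w 31.6 F [-3.  -4.3  3.9] q [ 0.49 -0.33  2.09 -0.25  1.12  2.35]
turn [ 0.2 -0.2  0. ] shift cm [ 0.07  0.07 -0.34]
along 3.360931945699283 off [ 0.4 -0.9  0.2]
[-1.18648039  0.43704855 -0.44982897]
```

Gripped at 31.6 mm with low side force. Drawing slowly, with a check after the first part.

apply_moves(
  series=[
    [[0,0,0],[0,-0.05,0],1],
    [[0,0,0],[-0.1,0.02,0.28],1],
    [[0,0,0],[-0.13,0.03,0.38],1],
    [[0,0,0],[-0.17,0.04,0.47],1],
    [[0,0,0],[0,0,0],1],
  ],
  force=35,
)

```text
time: 13.68
tcp_pos: [443.7, 253.2, 178.1]
orientation: [0.108, -0.62, 0.765, -0.135]
ft_force: [2.5, -4.2, -2.7]
grip_width: 31.1
```

```bash
python3 g.py 0
```

```text
t 13.675 tcp [443.7 253.2 178.1] w 31.1 F [ 2.5 -4.2 -2.7] q [ 0.49 -0.35  2.09 -0.25  1.14  2.35]
turn [ 0.1 -0.2 -0. ] shift cm [ 0.48  0.01 -1.3 ]
along 13.795748433931632 off [-0.2 -1.   0. ]
```

apply_moves(
  series=[
    [[0,0,0],[-0.2,0.04,0.56],1],
    [[0,0,0],[-0.27,0.06,0.75],1],
    [[0,0,0],[-0.27,0.06,0.75],1],
    [[0,0,0],[-0.2,0.04,0.56],1],
    [[0,0,0],[-0.13,0.03,0.38],1],
  ],
)

```text
time: 14.3
tcp_pos: [432.5, 255.9, 208.3]
orientation: [0.107, -0.62, 0.765, -0.134]
ft_force: [3.1, -2.8, -4.8]
grip_width: 31.2
```

```bash
python3 g.py 0
```

```text
t 14.3 tcp [432.5 255.9 208.3] w 31.2 F [ 3.1 -2.8 -4.8] q [ 0.51 -0.4   2.07 -0.24  1.21  2.35]
turn [ 0.1 -0.2 -0. ] shift cm [ 1.59 -0.26 -4.31]
along 46.04088034685097 off [-0.5 -0.6 -0.1]
```

apply_moves(
  series=[
    [[0,0,0],[-0.13,0.03,0.38],1],
    [[0,0,0],[-0.13,0.03,0.38],1],
    [[0,0,0],[-0.1,0.02,0.28],1],
    [[0,0,0],[-0.07,0.01,0.19],1],
    [[0,0,0],[0,0,0],1],
  ],
)

```text
time: 14.92
tcp_pos: [428.5, 257.1, 221.7]
orientation: [0.108, -0.62, 0.765, -0.134]
ft_force: [-0.3, -2.9, -2.8]
grip_width: 31.3
```

```bash
python3 g.py 0;  python3 - <<'E'
from st import *
s=ctrl.snapshot("scene"); np.savez("scene6.npz",**s)
cv2.imwrite("pics/c8.png",crop("scene6",350,160,75,95,6))
E
```

```text
t 14.925 tcp [428.5 257.1 221.7] w 31.3 F [-0.3 -2.9 -2.8] q [ 0.52 -0.41  2.06 -0.24  1.24  2.35]
turn [ 0.  -0.2 -0. ] shift cm [ 2.   -0.38 -5.65]
along 60.09232955114176 off [ 0.1 -0.4  0.1]
```

View pics/c8.png

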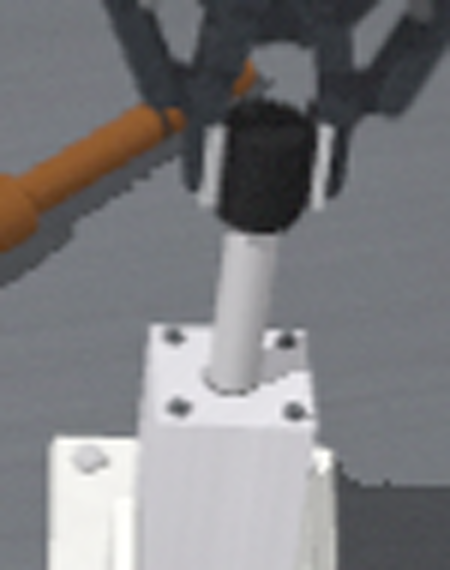

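The plunger has been drawn about 57 mm and no ring is clear of the mouth (crop (233,385)) yet. 3 mm more.

apply_moves(
  series=[
    [[0,0,0],[-0.05,0.01,0.14],1],
    [[0,0,0],[-0.05,0.01,0.14],1],
    [[0,0,0],[0,0,0],1],
    [[0,0,0],[0,0,0],1],
    [[0,0,0],[0,0,0],1],
  ],
)

```text
time: 15.6
tcp_pos: [427.7, 257.3, 224.4]
orientation: [0.108, -0.62, 0.765, -0.134]
ft_force: [1.0, -3.0, -3.9]
grip_width: 31.0
```

```bash
python3 g.py 0;  python3 - <<'E'
from st import *
for n in("scene","top"): s=ctrl.snapshot(n); np.savez(n+"7.npz",**s)
a=crop("scene7",355,165,60,75,8); b=crop("scene7",250,225,40,75,8)
cv2.imwrite("pics/c9.png",np.hstack([a,b]))
ax=np.array([-.3345,.0711,.9397]); k=np.array([442.2,254.6,182.7])
print("mouth px",proj("scene7",k-40*ax),"knob bottom if +60",proj("scene7",k+40*ax),"+57",proj("scene7",k+37*ax))
E
```

```text
t 15.6 tcp [427.7 257.3 224.4] w 31.0 F [ 1.  -3.  -3.9] q [ 0.52 -0.42  2.06 -0.24  1.24  2.35]
turn [ 0.  -0.2 -0. ] shift cm [ 2.08 -0.4  -5.92]
along 62.90255580216305 off [ 0.2 -0.4  0.1]
mouth px [[388.46056312 221.90714572]] knob bottom if +60 [[391.97831598 193.52604416]] +57 [[391.84217694 194.63404472]]
```

View pics/c9.png

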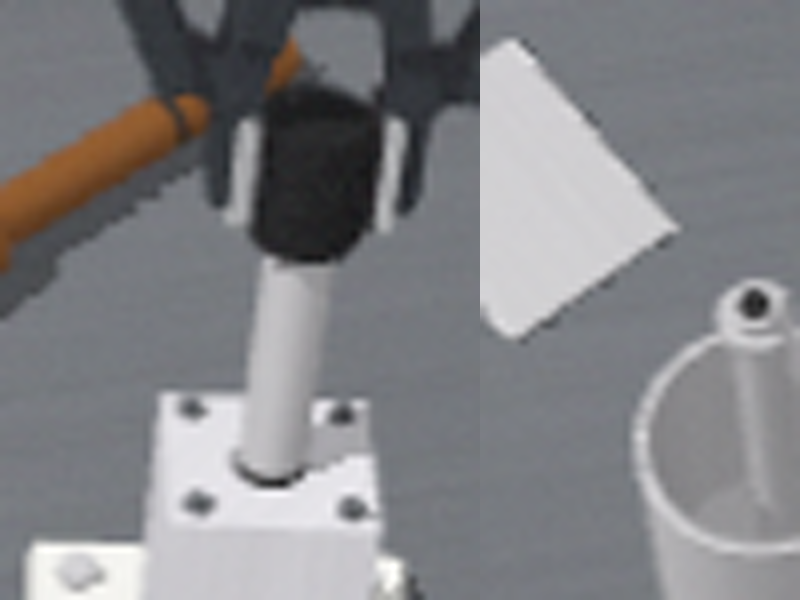

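A black band now shows at the mouth, crop (268,475), for a measured draw of 59.5 mm. The nozzle still stands in the cup. One call to hold still, then I hand in.

apply_moves(
  series=[
    [[0,0,0],[0,0,0],1],
    [[0,0,0],[0,0,0],1],
    [[0,0,0],[0,0,0],1],
    [[0,0,0],[0,0,0],1],
    [[0,0,0],[0,0,0],1],
  ],
)

```text
time: 16.32
tcp_pos: [427.7, 257.3, 224.4]
orientation: [0.108, -0.62, 0.765, -0.134]
ft_force: [-0.6, -4.1, -4.0]
grip_width: 31.4
```

```bash
python3 g.py 0; python3 -c "
from bench import ctrl
print(ctrl.close_job())"
```

```text
t 16.325 tcp [427.7 257.3 224.4] w 31.4 F [-0.6 -4.1 -4. ] q [ 0.52 -0.42  2.06 -0.24  1.24  2.35]
turn [ 0.  -0.1 -0. ] shift cm [ 2.07 -0.41 -5.93]
along 62.900891670668614 off [ 0.3 -0.4  0.1]
the job is handed in; nothing more can be done
None
```

I stood the nozzle foot down in the cup and let go. I then gripped the plunger by its black knob, drew it about 59.5 mm along the bore, and handed in at 16.3 s still holding it.

- **Nozzle and cup:** the last picture shows the nozzle nearly upright in the cup, clear of the gripper. I saw no movement of the cup in the pictures, but did not re-measure it at the end.
- **Plunger:** a black band is just visible at the mouth of the bore. The tool was steady, within 0.5 mm and 0.2° of the estimated bore line, with wrist forces under 6 N in the readings.
- **Readings that disagreed:** the finger opening read 31 mm on the 32 mm knob and 12 to 13 mm on the 14 mm tube. I took this as gauge bias or pad compression, since both pieces were visibly held. My first knob silhouette fit was wrong because of a poor brightness threshold. The corrected fit agreed with the triangulated position to under 0.3 mm.

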